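# Hang the finishing pots inside the push-latch cupboard door

### The arm

A 6-joint arm with a two-finger parallel gripper is mounted at the origin on the work surface. World frame = base frame: x ahead of the robot, y to its left, z up, the work surface at z = 0. Lengths are in m, angles in rad, forces in N, time in s.
With the tool pointing down it reaches from about 0.35 to 0.775 m from the base axis. Payload 7.3 kg.
Tool frame: the origin (TCP) lies at the very end of the fingers, on their centre line; the grasp point (between the pads) lies 19 mm behind it; z points along the fingers, y is the line along which they close (so a half turn about z gives the same grasp; the last joint's range is limited). The gripper opens to 92 mm and grips with 3 to 60 N. Pads are 19 mm wide; open, the fingers measure 130 mm over their backs; the gripper's body (75 mm by 190 mm) begins 47 mm behind the grasp point.
Start: joints at [1.122, 0.342, 1.524, -0, 1.275, -0.146], TCP at [0.157, 0.501, 0.227] pointing down, gripper open.
Joint ranges: [-2.53, 2.53], [-0.77, 2.02], [0.04, 2.7], [-1, 4.14], [0.28, 2.66], [-3.11, 3.11]. Speed limits (rad/s): [2.57, 2.57, 3.14, 3.14, 3.14, 3.14].

### API

Orientations are given as [roll, pitch, yaw] about the fixed x, y, z axes, in that order (R = Rz(yaw) Ry(pitch) Rx(roll)).
In Python, from cell import * gives the robot as it stands.
- The arm moves only by the tool step_arm, never from a script. Its argument "commands" is a list of rows, each a list of 7 numbers: the opening, from 0 (shut) to 1 (fully open), then the shift along the world's x, y, z in cm, then the turn, a rotation vector about the world's x, y, z in rad. A call has 1 to 5 rows; each row is the pose to reach, as a shift and turn from the pose commanded when the call began; what a row does not reach only later rows make up. A row lasts 1/12 s, in which the tool goes at most 41.7 mm and 7.16 degrees, less where a joint would pass 70% of its speed; a pose out of reach is approached as far as the arm can. A call with a gripper value outside its range is refused whole. The fingers move at their own pace and stop on an object; "grip_force" is the grip in N (left out, the last holds). Time passes only in rows, so rows that repeat a pose let the fingers close. It gives the time, the measured TCP pose, the force, the opening and the grip force at its end, in the units of the state.
- observe(): the state, without advancing time (a new reading comes with each control period).
- read_camera(name): name is "scene" or "top" or "wrist"; returns the picture (480x640x3 uint8, red, green, blue); there is no depth.
- camera_model(name): a dict with "vfov" (degrees; the focal length in pixels is half the picture's height over the tangent of half this angle, whatever the lens; pixels are square), "cx", "cy" (the principal point, pixels), "world_to_cam" (4x4, takes a point from world to camera coordinates). Camera axes: x right, y up, looking along -z (the intrinsics and any distortion apply to the point x, -y, -z); pixel columns grow to the right and rows downward; lengths in m; the calibration is good to about 2 mm. A picture is of the moment at which its call begins: read the wrist's pose just before it. camera_model takes no time and is no camera call; for the wrist camera it gives the pose at the moment of the call.
- hand_in(): hands the job in; it is judged then, once.
The state is a dict: "time": time; "qpos": joint angles; "qvel": joint speeds; "joint_efforts": joint torques, N m; "tool_pos": TCP position; "tool_rot": TCP orientation; "contact_force": force on the tool from outside, world axes, zero at the start; "torque": the same for the moment, N m; "opening": finger opening in m; "grip_force": force on a finger pad.
Only numpy, scipy, OpenCV 4.12 (cv2) and the standard library are available. Lean on these libraries where they do the work, as an engineer would, in place of code of your own. Each camera call takes 0.05 s, during which the arm holds its last target. There are 200 camera calls.

### The job

Set up the finishing station: press the cupboard's door inward near its free edge until the catch lets go and it springs ajar, then swing it wide open, about square to the cupboard's front or beyond. Hang every lidded pot standing on the bench by its handle on a hook inside the door, one pot to a hook (any hook), and leave them hanging still with the door wide open. Do not knock over or shove away the other things on the bench.

Things in the scene. Friction and masses are not known exactly. Their poses are not given: they have to be found in the camera images.
- door (a joint): Hinge of the cupboard's door, rad: 0 closed, flush; negative pressed in (stop -0.036); grows as it opens towards the robot (stop 1.85). Push-to-release catch: pressed in to about -0.02 (edge 6 mm in, some 8 N near the edge) it lets go; when the press is withdrawn a spring kicker pushes the door 0.2 to 0.6 rad ajar, no further. Then it turns stiffly (0.3 N m) and stays where it is left.
- door_hinge (a point): Top of the hinge line (vertical, on the door's +y side), in the plane of the outer face, 235 mm up. Axes are the door's and turn with it: x = inward normal (outer to inner face), y = from free edge to hinge, z up. Upright door without a pull: 330 wide, 221 high, 16 mm thick, top edge 235 mm up, its outer face 14 mm proud of the front of a plywood cupboard 372 wide, 245 mm high.
- door_edge (a point): Top corner of the door's free edge, 332 mm from the hinge line, in the outer face's plane, 235 mm up; moves with the door. Axes as the door's. Once the door is ajar a finger fits behind this edge; the nearest hook is 50 mm from it. The kicker, a 12 mm rod 84 mm from the free edge, 120 mm up, then stands up to 75 mm out of the cupboard.
- door_press (a point): Good place to press: point on the door's outer face, 270 mm from the hinge line, 215 mm up (20 mm below the door's top edge, 30 mm below the cupboard's top). Axes as the door's: press along +x.
- hook1 (a point): Hook 1 of 4, all alike, on the door's inner face, 48 mm from the hinge line: a 7 mm steel rod standing 65 mm straight out of the face (along door +x) with an upturned end. The point is where a handle rests: on top of the rod, 32.5 mm from the inner face, 220 mm up; the upturned tip's centre line is 29.5 mm further out and ends 16 mm above the point. Axes as the door's.
- hook2 (a point): Hook 2 of 4, all alike, on the door's inner face, 126 mm from the hinge line: a 7 mm steel rod standing 65 mm straight out of the face (along door +x) with an upturned end. The point is where a handle rests: on top of the rod, 32.5 mm from the inner face, 220 mm up; the upturned tip's centre line is 29.5 mm further out and ends 16 mm above the point. Axes as the door's.
- hook3 (a point): Hook 3 of 4, all alike, on the door's inner face, 204 mm from the hinge line: a 7 mm steel rod standing 65 mm straight out of the face (along door +x) with an upturned end. The point is where a handle rests: on top of the rod, 32.5 mm from the inner face, 220 mm up; the upturned tip's centre line is 29.5 mm further out and ends 16 mm above the point. Axes as the door's.
- hook4 (a point): Hook 4 of 4, all alike, on the door's inner face, 282 mm from the hinge line: a 7 mm steel rod standing 65 mm straight out of the face (along door +x) with an upturned end. The point is where a handle rests: on top of the rod, 32.5 mm from the inner face, 220 mm up; the upturned tip's centre line is 29.5 mm further out and ends 16 mm above the point. Axes as the door's.
- pot1_mid (a point): Pot 1 (may be absent; all alike): closed round tin, 60 mm across, 60 mm high, 0.18 to 0.33 kg, with a rigid upright strap handle on its lid, 119 mm high in all; stands upright on the bench. The point is at its centre, 59.5 mm above the underside. Axes: z up, y along the handle's top bar, x through the handle's opening.
- pot1_bar (a point): Middle of the underside of pot 1's handle bar, 112 mm above the pot's underside. The handle is a square arch of flat strap, 40 mm wide outside (along pot y), 29 mm inside, 14 mm deep (pot x), bar 7 mm thick, opening 52 mm high above the lid. Gripped across its 40 mm width, on the outsides of the uprights, it leaves the opening free for a hook. Axes as the pot's.
- pot2_mid (a point): Pot 2 (may be absent; all alike): closed round tin, 60 mm across, 60 mm high, 0.18 to 0.33 kg, with a rigid upright strap handle on its lid, 119 mm high in all; stands upright on the bench. The point is at its centre, 59.5 mm above the underside. Axes: z up, y along the handle's top bar, x through the handle's opening.
- pot2_bar (a point): Middle of the underside of pot 2's handle bar, 112 mm above the pot's underside. The handle is a square arch of flat strap, 40 mm wide outside (along pot y), 29 mm inside, 14 mm deep (pot x), bar 7 mm thick, opening 52 mm high above the lid. Gripped across its 40 mm width, on the outsides of the uprights, it leaves the opening free for a hook. Axes as the pot's.
- pot3_mid (a point): Pot 3 (may be absent; all alike): closed round tin, 60 mm across, 60 mm high, 0.18 to 0.33 kg, with a rigid upright strap handle on its lid, 119 mm high in all; stands upright on the bench. The point is at its centre, 59.5 mm above the underside. Axes: z up, y along the handle's top bar, x through the handle's opening.
- pot3_bar (a point): Middle of the underside of pot 3's handle bar, 112 mm above the pot's underside. The handle is a square arch of flat strap, 40 mm wide outside (along pot y), 29 mm inside, 14 mm deep (pot x), bar 7 mm thick, opening 52 mm high above the lid. Gripped across its 40 mm width, on the outsides of the uprights, it leaves the opening free for a hook. Axes as the pot's.
- pot4_mid (a point): Pot 4 (may be absent; all alike): closed round tin, 60 mm across, 60 mm high, 0.18 to 0.33 kg, with a rigid upright strap handle on its lid, 119 mm high in all; stands upright on the bench. The point is at its centre, 59.5 mm above the underside. Axes: z up, y along the handle's top bar, x through the handle's opening.
- pot4_bar (a point): Middle of the underside of pot 4's handle bar, 112 mm above the pot's underside. The handle is a square arch of flat strap, 40 mm wide outside (along pot y), 29 mm inside, 14 mm deep (pot x), bar 7 mm thick, opening 52 mm high above the lid. Gripped across its 40 mm width, on the outsides of the uprights, it leaves the opening free for a hook. Axes as the pot's.
- sanding_block_c (a point): Bystander, not part of the job: cork sanding block, 85 x 50 x 28 mm; point at the centre of its underside.
- tape_roll_c (a point): Bystander, not part of the job: small roll of paper tape lying flat, 50 mm across, 24 mm high; point at the centre of its underside.
- screw_jar_c (a point): Bystander, not part of the job: small glass jar, 56 mm across, 70 mm high; point at the centre of its underside.

How it is judged:
By the outcome, as a careful person would: the job done as asked, in the order asked, and still so for the second after the job is handed in, with the robot touching nothing.
Of pot1, pot2, pot3, pot4 only 3 to 4 are there at a start; the rules pass over those that are not, and their reading is None.
At some moment in a run one of pot1, pot2, pot3, pot4 may be knocked a few centimetres aside while the robot is not near it.
It also fails if it takes over 210 s, if anything falls off the work surface, if the arm or the gripper's body presses on something with over 40 N, if the wrist force passes 120 N, or if a joint passes its speed limit or range.

## Working session

There is one attempt and no reset: what is moved stays moved. The work goes in short steps, Python scripts to look and compute and a tool call to move; the robot and the scene stay as the last step left them, time stands still between calls to the robot, and variables do not carry over. Pictures are saved under pics/ and viewed, at most 14 in all, crops included, and the job is handed in when it is done.

Besides the shell and the picture viewer there is one more tool, called after "Call:" as name(argument=value, ...) on one line, values as JSON. step_arm: Moves the arm, as the interface text tells. Its arguments: {"type":"object","properties":{"commands":{"type":"array"},"grip_force":{"type":"number"}},"required":["commands"]}

```bash
mkdir -p pics; ls; python3 - <<'E'
from cell import *
import cv2
for n in ("scene","top"):
    im=read_camera(n); cv2.imwrite(f"pics/{n}0.png",im[:,:,::-1])
    m=camera_model(n); print(n,m)
s=observe(); print({k:s[k] for k in("time","tool_pos","tool_rot","opening")})
E
```

```text
pics
scene {'vfov': 45.37140053369558, 'cx': 323.60884903682836, 'cy': 234.21043206219932, 'world_to_cam': array([[ 0.72126142,  0.69253287, -0.01342302, -0.34611147],
       [-0.54552909,  0.5798875 ,  0.60508553,  0.30232642],
       [ 0.42682546, -0.42910221,  0.79604731, -1.83319699],
       [ 0.        ,  0.        ,  0.        ,  1.        ]])}
top {'vfov': 46.845812961229775, 'cx': 318.0470931019076, 'cy': 242.97280510951302, 'world_to_cam': array([[-2.33144283e-02, -9.99712483e-01, -5.60253316e-03,
        -9.52682921e-02],
       [ 9.78456290e-01, -2.39678850e-02,  2.05058112e-01,
        -6.31065840e-01],
       [-2.05133435e-01, -7.01021178e-04,  9.78733765e-01,
        -1.11950220e+00],
       [ 0.00000000e+00,  0.00000000e+00,  0.00000000e+00,
         1.00000000e+00]])}
{'time': 0.1, 'tool_pos': array([0.15636609, 0.50079816, 0.22613179]), 'tool_rot': array([-3.14024237e+00, -2.08154357e-04,  2.83878107e+00]), 'opening': 0.09200363198645987}
```

View pics/scene0.png

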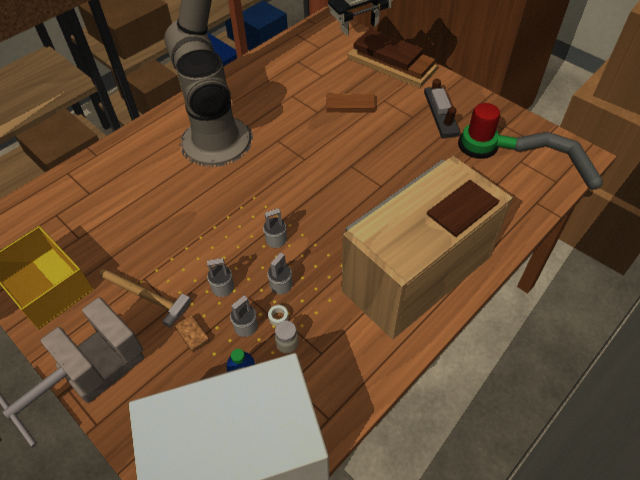

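View pics/top0.png

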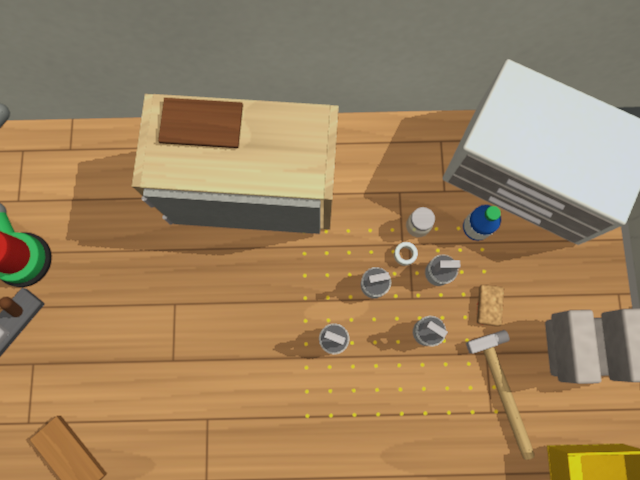

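```bash
cat > h.py <<'E'
from cell import *
import numpy as np, cv2
def K(m,h=480):
    f=h/2/np.tan(np.radians(m["vfov"])/2); return f
def proj(m,P):
    P=np.atleast_2d(P); c=P@m["world_to_cam"][:3,:3].T+m["world_to_cam"][:3,3]
    f=K(m); return np.c_[m["cx"]+f*c[:,0]/-c[:,2], m["cy"]-f*c[:,1]/-c[:,2]]
def back(m,uv,z):
    uv=np.atleast_2d(uv).astype(float); f=K(m); R=m["world_to_cam"][:3,:3]; t=m["world_to_cam"][:3,3]
    d=np.c_[(uv[:,0]-m["cx"])/f,-(uv[:,1]-m["cy"])/f,-np.ones(len(uv))]@R
    o=-R.T@t; s=(z-o[2])/d[:,2]; return o+d*s[:,None]
E
python3 - <<'E'
from h import *
im=cv2.imread("pics/top0.png")
a=cv2.resize(im[200:370,300:500],(800,680),interpolation=cv2.INTER_CUBIC)[:600]
b=cv2.resize(im[85:240,130:340],(800,590),interpolation=cv2.INTER_CUBIC)
cv2.imwrite("pics/a.png",a);cv2.imwrite("pics/b.png",b)
m=camera_model("top")
print(back(m,[[143,190],[323,232],[335,339],[376,282],[443,269],[430,331]],0.119))
E
```

```text
[[ 0.73904236  0.25179263  0.119     ]
 [ 0.64001667 -0.1210318   0.119     ]
 [ 0.4235492  -0.13919932  0.119     ]
 [ 0.53441679 -0.22483612  0.119     ]
 [ 0.5575385  -0.36100718  0.119     ]
 [ 0.43468736 -0.32683064  0.119     ]]
```

View pics/a.png

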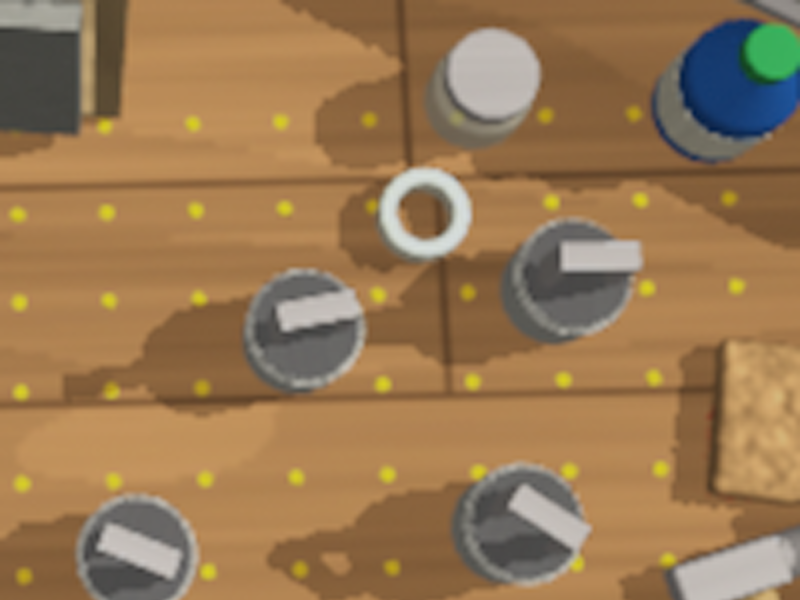

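View pics/b.png

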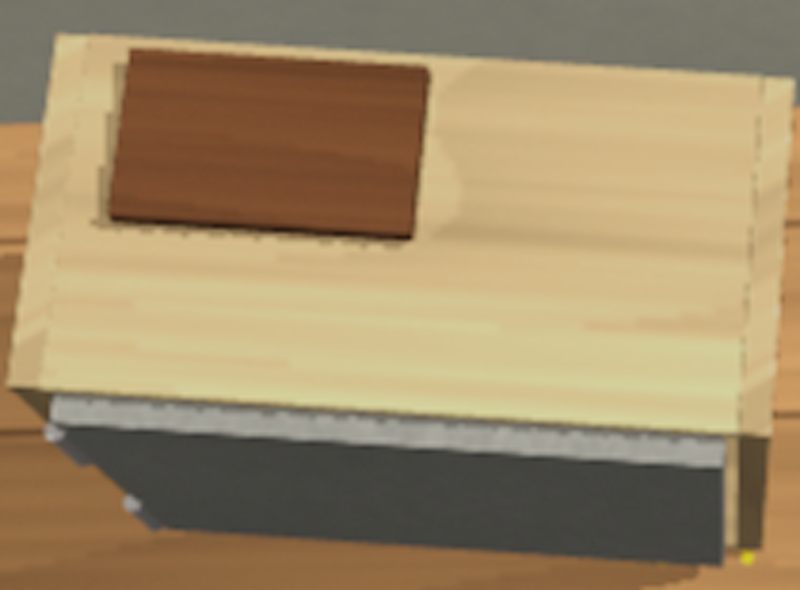

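```bash
python3 - <<'E'
from h import *
m=camera_model("top")
A=lambda p:np.array(p)/4+[300,200]
B=lambda p:np.array(p)/3.808+[130,85]
q=back(m,B([[47,424],[723,467]]),0.235); c=back(m,B([[8,386],[770,437]]),0.245)
print(q,np.linalg.norm(q[1]-q[0])); print(c,np.linalg.norm(c[1]-c[0]))
for v in (q,c): d=v[0]-v[1]; print("dir",np.arctan2(d[1],d[0]))
for n,e in dict(A=[(100,537),(183,564)],B=[(278,318),(361,302)],C=[(561,256),(642,256)],D=[(513,495),(588,538)]).items():
    w=back(m,A(e),0.119); d=w[0]-w[1]; print(n,w.mean(0).round(4),np.linalg.norm(d).round(4),"yaw bar",np.arctan2(d[1],d[0]).round(3))
print(back(m,A([[495,90],[425,213],[770,420]]),[0.07]), back(m,A([[425,213],[790,420]]),0.024))
E
```

```text
[[ 0.68966044  0.21442513  0.235     ]
 [ 0.65968648 -0.11535801  0.235     ]] 0.3311425057309699
[[ 0.70628602  0.23091176  0.245     ]
 [ 0.67133004 -0.13833262  0.245     ]] 0.3708953094615345
dir 1.4801554405394555
dir 1.4764086838827115
A [ 0.4262 -0.14    0.119 ] 0.0428 yaw bar 1.236
B [ 0.5433 -0.233   0.119 ] 0.0427 yaw bar 1.738
C [ 0.5674 -0.3766  0.119 ] 0.0409 yaw bar 1.547
D [ 0.438 -0.342  0.119] 0.0417 yaw bar 1.02
[[ 0.66686543 -0.33788939  0.07      ]
 [ 0.6007648  -0.29666932  0.07      ]
 [ 0.48713136 -0.46946981  0.07      ]] [[ 0.60933728 -0.3040607   0.024     ]
 [ 0.49091941 -0.49452158  0.024     ]]
```

Call:
step_arm(commands=[[0,2.5,-3.0,0,0,0,0.04],[0,5,-6,0,0,0,0.08],[0,7.5,-9,0,0,0,0.12],[0,10,-12,0,0,0,0.16],[0,12.5,-15,0,0,0,0.2]])

```text
time: 0.52
tool_pos: [0.282, 0.3495, 0.2265]
tool_rot: [-3.141, -0.0, 3.042]
contact_force: [0.5, 0.7, 0.0]
opening: 0.0633
grip_force: 0.0
```

Call:
step_arm(commands=[[0,2.5,-3.0,0,0,0,0],[0,5,-6,0,0,0,0],[0,7.5,-9,0,0,0,0],[0,10,-12,0,0,0,0],[0,12.5,-15,0,0,0,0]])

```text
time: 0.93
tool_pos: [0.4072, 0.1994, 0.2266]
tool_rot: [3.142, -0.0, 3.039]
contact_force: [0.8, 1.4, -0.4]
opening: 0.0297
grip_force: 0.0
```

Call:
step_arm(commands=[[0,2.5,-3.0,0,0,0,0],[0,5,-6,0,0,0,0],[0,7.5,-9,-1,0,0,0],[0,10,-12,-2,0,0,0],[0,12.5,-15,-2.1,0,0,0]])

```text
time: 1.35
tool_pos: [0.5314, 0.0494, 0.2037]
tool_rot: [3.142, -0.003, 3.038]
contact_force: [-0.2, 1.9, -0.6]
opening: 0.0007
grip_force: 0.0
```

```bash
python3 - <<'E'
from h import *
s=observe(); print({k:np.round(s[k],4) for k in("time","tool_pos","tool_rot","contact_force","opening","qpos")})
# triangulate bottle cap
ms,mt=camera_model("scene"),camera_model("top")
best=min((np.linalg.norm(proj(ms,back(mt,[[493.7,213]],z))-[237,355]),z,back(mt,[[493.7,213]],z)) for z in np.arange(.05,.35,.005)); print(best)
E
```

```text
{'time': np.float64(1.35), 'tool_pos': array([0.5314, 0.0494, 0.2037]), 'tool_rot': array([ 3.1416, -0.0035,  3.0385]), 'contact_force': array([-0.2135,  1.941 , -0.5518]), 'opening': np.float64(0.0007), 'qpos': array([-5.1100e-02,  3.7920e-01,  1.5343e+00,  2.0000e-04,  1.2316e+00,
       -1.5189e+00])}
(np.float64(1.5471400850796286), np.float64(0.12499999999999996), array([[ 0.66993529, -0.47135429,  0.125     ]]))
```

Call:
step_arm(commands=[[0,2.1,-2.4,0,0,0,0],[0,4.2,-4.8,0,0,0,0.01],[0,6.3,-7.2,0,0,0,0.01],[0,8.4,-9.7,0,0,0,0.01],[0,8.4,-9.7,0,0,0,0.01]])

```text
time: 1.77
tool_pos: [0.618, -0.0506, 0.2044]
tool_rot: [-3.14, 0.001, 3.045]
contact_force: [0.2, -0.6, 0.1]
opening: 0.0006
grip_force: 0.0
```

Call:
step_arm(commands=[[0,1.2,-0.1,0,0,0,0],[0,2.4,-0.2,0,0,0,0],[0,3.2,-0.3,0,0,0,0],[0,3.6,-0.33,0,0,0,0],[0,3.6,-0.33,0,0,0,0]])

```text
time: 2.18
tool_pos: [0.6517, -0.049, 0.205]
tool_rot: [3.141, -0.001, 3.049]
contact_force: [-0.1, 0.4, 0.1]
opening: 0.0005
grip_force: 0.0
```

Call:
step_arm(commands=[[0,0.2,-0.02,0,0,0,0],[0,0.4,-0.04,0,0,0,0],[0,0.5,-0.05,0,0,0,0],[0,0.6,-0.06,0,0,0,0],[0,0.6,-0.06,0,0,0,0]])

```text
time: 2.6
tool_pos: [0.6559, -0.0494, 0.2059]
tool_rot: [3.141, -0.004, 3.049]
contact_force: [-6.9, 1.1, 3.5]
opening: 0.0002
grip_force: 3.4
```

Call:
step_arm(commands=[[0,0.2,-0.02,0,0,0,0],[0,0.4,-0.04,0,0,0,0],[0,0.5,-0.05,0,0,0,0],[0,0.5,-0.05,0,0,0,0]])

```text
time: 2.93
tool_pos: [0.6602, -0.0498, 0.2058]
tool_rot: [3.141, -0.005, 3.049]
contact_force: [-9.5, 1.2, 3.3]
opening: 0.0006
grip_force: 4.8
```

Call:
step_arm(commands=[[0,0.15,-0.02,0,0,0,0],[0,0.25,-0.03,0,0,0,0],[0,0.25,-0.03,0,0,0,0]])

```text
time: 3.18
tool_pos: [0.6629, -0.05, 0.2058]
tool_rot: [3.141, -0.005, 3.049]
contact_force: [-8.8, 0.7, 3.8]
opening: 0.0004
grip_force: 4.4
```

Call:
step_arm(commands=[[0,-3.5,-1.5,0,0,0,0],[0,-6.5,-4,0,0,0,0],[0,-9.5,-6.5,0,0,0,0],[0,-12.5,-9,0,0,0,0],[0,-15,-12,0,0,0,0]])

```text
time: 3.6
tool_pos: [0.513, -0.1704, 0.206]
tool_rot: [3.141, 0.0, 3.05]
contact_force: [1.3, -0.8, 0.4]
opening: -0.0
grip_force: 0.0
```

Call:
step_arm(commands=[[0,-2,-3,0,0,0,0],[0,-2,-3,0,0,0,0],[0,-2,-3,0,0,0,0],[0,-2,-3,0,0,0,0],[0,-2,-3,0,0,0,0]])

```text
time: 4.02
tool_pos: [0.4957, -0.1997, 0.2058]
tool_rot: [3.141, 0.0, 3.05]
contact_force: [-0.0, 0.1, 0.1]
opening: 0.0004
grip_force: 0.0
```

```bash
python3 - <<'E'
from h import *
im=read_camera("top")[:,:,::-1]; cv2.imwrite("pics/t1.png",im); cv2.imwrite("pics/t1c.png",cv2.resize(im[85:355,130:490],(800,600),interpolation=cv2.INTER_CUBIC))
E
```

```text
(no output)
```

View pics/t1c.png

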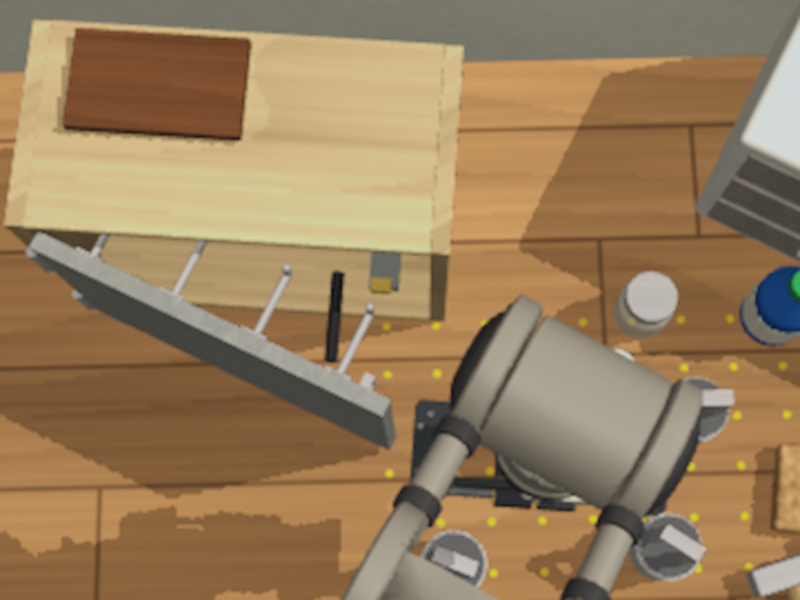

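```bash
cat >> h.py <<'E'
H=np.array([0.690,0.2155]); 
def door(th,d,n,z=0.):   # d along from hinge to edge, n inward from outer face
    a=-1.6636-th; e=np.array([np.cos(a),np.sin(a)]); x=np.array([-e[1],e[0]]) # inward normal
    return np.r_[H+d*e+n*x,z]
E
python3 - <<'E'
from h import *
m=camera_model("top")
w=back(m,np.array([[385,416],[393,402],[35,247]])/2.2222+[130,85],0.235); print(w)
v=w[0][:2]-H; print(np.linalg.norm(v),-1.6636-np.arctan2(v[1],v[0]))
print(door(0,270,0)*1)
for th in (.45,.5,.55): print(th,door(th,.332,0),door(th,.332,.016))
E
```

```text
[[ 0.53975991 -0.08248195  0.235     ]
 [ 0.55112121 -0.08920109  0.235     ]
 [ 0.6898766   0.20808812  0.235     ]]
0.3337144356226504 0.3741918494880714
[ -24.33103994 -268.6226438     0.        ]
0.45 [ 0.51850915 -0.0687796   0.        ] [ 0.53220937 -0.07704422  0.        ]
0.5 [ 0.50451541 -0.05985335  0.        ] [ 0.51778545 -0.06879237  0.        ]
0.55 [ 0.49098529 -0.05023886  0.        ] [ 0.50379198 -0.05982994  0.        ]
```

```bash
python3 - <<'E'
from h import *
s=observe(); p=s["tool_pos"]; print(p)
pts=[(.374,.42,.06),(.374,.34,.045),(.374,.318,.040)]+[(t,.318,.0255) for t in np.linspace(.374,1.694,21)]
c=p; 
q=[door(*a,.204) for a in pts]
base=p
for i,(a,w) in enumerate(zip(pts,q)):
    if i>=3 and (i-4)%5==0: base=q[i-1]; print('--')
    print(np.round(a,3),w.round(4),"from base",((w-base)*100).round(2))
E
```

```text
[ 0.49573084 -0.19955083  0.20570477]
[0.374 0.42  0.06 ] [ 0.5546 -0.1866  0.204 ] from base [ 5.88  1.3  -0.17]
[0.374 0.34  0.045] [ 0.5772 -0.1084  0.204 ] from base [ 8.14  9.12 -0.17]
[0.374 0.318 0.04 ] [ 0.5826 -0.0865  0.204 ] from base [ 8.69 11.31 -0.17]
[0.374 0.318 0.026] [ 0.5697 -0.08    0.204 ] from base [ 7.39 11.96 -0.17]
--
[0.44  0.318 0.026] [ 0.5504 -0.0714  0.204 ] from base [-1.92  0.86  0.  ]
[0.506 0.318 0.026] [ 0.5318 -0.0615  0.204 ] from base [-3.78  1.84  0.  ]
[0.572 0.318 0.026] [ 0.5139 -0.0505  0.204 ] from base [-5.58  2.94  0.  ]
[0.638 0.318 0.026] [ 0.4967 -0.0383  0.204 ] from base [-7.29  4.16  0.  ]
[0.704 0.318 0.026] [ 0.4804 -0.025   0.204 ] from base [-8.92  5.49  0.  ]
--
[0.77  0.318 0.026] [ 0.465  -0.0107  0.204 ] from base [-1.54  1.43  0.  ]
[0.836 0.318 0.026] [0.4506 0.0047 0.204 ] from base [-2.98  2.97  0.  ]
[0.902 0.318 0.026] [0.4372 0.0209 0.204 ] from base [-4.32  4.59  0.  ]
[0.968 0.318 0.026] [0.4249 0.038  0.204 ] from base [-5.55  6.3   0.  ]
[1.034 0.318 0.026] [0.4138 0.0559 0.204 ] from base [-6.66  8.09  0.  ]
--
[1.1   0.318 0.026] [0.4039 0.0744 0.204 ] from base [-0.99  1.86  0.  ]
[1.166 0.318 0.026] [0.3952 0.0936 0.204 ] from base [-1.86  3.77  0.  ]
[1.232 0.318 0.026] [0.3878 0.1133 0.204 ] from base [-2.6   5.75  0.  ]
[1.298 0.318 0.026] [0.3817 0.1335 0.204 ] from base [-3.21  7.76  0.  ]
[1.364 0.318 0.026] [0.377 0.154 0.204] from base [-3.68  9.81  0.  ]
--
[1.43  0.318 0.026] [0.3736 0.1748 0.204 ] from base [-0.34  2.08  0.  ]
[1.496 0.318 0.026] [0.3716 0.1957 0.204 ] from base [-0.54  4.17  0.  ]
[1.562 0.318 0.026] [0.371  0.2168 0.204 ] from base [-0.6   6.28  0.  ]
[1.628 0.318 0.026] [0.3718 0.2378 0.204 ] from base [-0.52  8.38  0.  ]
[1.694 0.318 0.026] [0.3739 0.2588 0.204 ] from base [-0.3  10.48  0.  ]
```

Call:
step_arm(commands=[[0,3,0.6,0,0,0,-0.12],[0,5.9,1.3,0,0,0,-0.24],[0,7,5,0,0,0,-0.37],[0,8.1,9,0,0,0,-0.37],[0,8.7,11.2,0,0,0,-0.37]])

```text
time: 4.48
tool_pos: [0.5832, -0.084, 0.2051]
tool_rot: [3.14, -0.001, 2.681]
contact_force: [0.4, -0.0, -0.4]
opening: 0.0002
grip_force: 0.0
```

Call:
step_arm(commands=[[0,-0.4,0.2,0,0,0,0],[0,-0.8,0.4,0,0,0,0],[0,-1.3,0.7,0,0,0,0],[0,-1.3,0.7,0,0,0,0]])

```text
time: 4.82
tool_pos: [0.5681, -0.0815, 0.2058]
tool_rot: [-3.141, -0.001, 2.679]
contact_force: [-0.5, 0.1, 0.2]
opening: 0.0005
grip_force: 0.0
```

Call:
step_arm(commands=[[0,-1.9,0.9,0,0,0,-0.066],[0,-3.8,1.8,0,0,0,-0.132],[0,-5.6,2.9,0,0,0,-0.2],[0,-7.3,4.2,0,0,0,-0.264],[0,-8.9,5.5,0,0,0,-0.33]])

```text
time: 5.23
tool_pos: [0.4791, -0.0276, 0.2059]
tool_rot: [3.142, 0.001, 2.343]
contact_force: [2.3, 0.2, 0.1]
opening: 0.0003
grip_force: 0.6
```

Contact made; sweep on.

Call:
step_arm(commands=[[0,-1.5,1.4,0,0,0,-0.066],[0,-3.0,3.0,0,0,0,-0.132],[0,-4.3,4.6,0,0,0,-0.2],[0,-5.6,6.3,0,0,0,-0.264],[0,-6.7,8.1,0,0,0,-0.33]])

```text
time: 5.65
tool_pos: [0.4123, 0.0538, 0.2061]
tool_rot: [3.141, 0.001, 2.013]
contact_force: [1.7, 0.6, -0.7]
opening: 0.0003
grip_force: 0.6
```

Call:
step_arm(commands=[[0,-1.0,1.9,0,0,0,-0.066],[0,-1.9,3.8,0,0,0,-0.132],[0,-2.6,5.8,0,0,0,-0.2],[0,-3.2,7.8,0,0,0,-0.264],[0,-3.7,9.8,0,0,0,-0.33]])

```text
time: 6.07
tool_pos: [0.3758, 0.1522, 0.2061]
tool_rot: [3.141, 0.001, 1.684]
contact_force: [1.6, -1.2, -0.6]
opening: 0.0003
grip_force: 0.6
```

Call:
step_arm(commands=[[0,-0.3,2.1,0,0,0,-0.066],[0,-0.5,4.2,0,0,0,-0.132],[0,-0.6,6.3,0,0,0,-0.2],[0,-0.5,8.4,0,0,0,-0.264],[0,-0.3,10.3,0,0,0,-0.32]])

```text
time: 6.48
tool_pos: [0.373, 0.2555, 0.206]
tool_rot: [3.141, 0.0, 1.364]
contact_force: [1.4, -1.4, 0.7]
opening: 0.0003
grip_force: 0.6
```

Call:
step_arm(commands=[[0,0,0,0,0,0,0],[0,-0.3,-1.5,0,0,0,0],[0,-0.7,-4,0,0,0,0],[0,-1,-7,0,0,0,0],[0,-1,-10,2,0,0,0]])

```text
time: 6.9
tool_pos: [0.3603, 0.153, 0.2233]
tool_rot: [-3.136, 0.003, 1.371]
contact_force: [-1.6, 0.0, -0.2]
opening: 0.0004
grip_force: 0.0
```

```bash
python3 - <<'E'
from h import *
im=read_camera("top")[:,:,::-1]; cv2.imwrite("pics/t2.png",im)
E
```

```text
(no output)
```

View pics/t2.png

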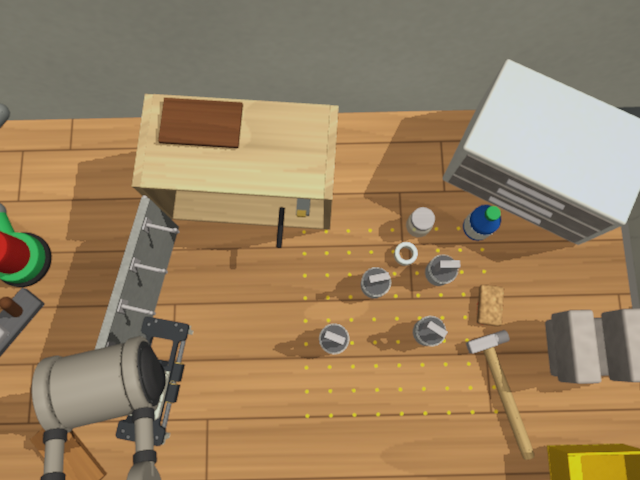

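```bash
cat >> h.py <<'E'
def potdiff(im,ref="pics/top0.png"):
    r=cv2.imread(ref); d=cv2.absdiff(im,r).max(2)
    m=camera_model("top")
    for n,(c) in dict(A=(335,338),B=(377,280),C=(445,268),D=(433,330)).items():
        print(n,(d[c[1]-22:c[1]+22,c[0]-22:c[0]+22]>40).sum(),end=" ")
    print()
E
python3 - <<'E'
from h import *
im=cv2.imread("pics/t2.png"); potdiff(im)
m=camera_model("top")
for th in (1.64,1.68,1.72):
    print(th,[proj(m,door(th,d,.078,.236)).round(1).tolist()[0] for d in (.048,.126,.204)])
cv2.imwrite("pics/t2c.png",cv2.resize(im[190:340,90:240],(600,600),interpolation=cv2.INTER_CUBIC))
E
```

```text
A 0 B 0 C 0 D 0 
1.64 [[177.9, 226.5], [169.7, 268.0], [161.3, 310.9]]
1.68 [[176.5, 228.0], [166.6, 269.3], [156.4, 311.9]]
1.72 [[175.1, 229.4], [163.5, 270.4], [151.6, 312.7]]
```

View pics/t2c.png

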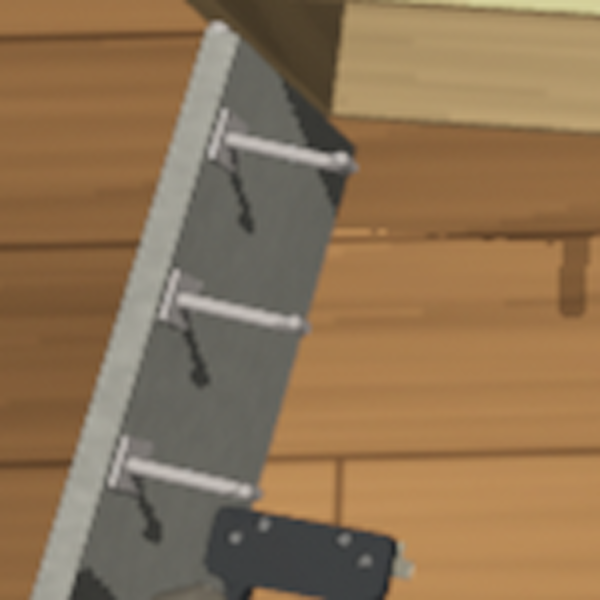

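```bash
python3 - <<'E'
from h import *
s=observe(); print(s["tool_pos"],s["tool_rot"])
for d in (.048,.126,.204,.282): print(d,door(1.71,d,.0485).round(4),door(1.71,d,.0485+.085).round(4))
print(camera_model("wrist")["world_to_cam"].round(3).tolist())
E
```

```text
[0.36299395 0.14955014 0.22819846] [3.13963435e+00 2.84166411e-03 1.36885783e+00]
0.048 [0.6321 0.1793 0.    ] [0.6126 0.0966 0.    ]
0.126 [0.5562 0.1973 0.    ] [0.5367 0.1145 0.    ]
0.204 [0.4803 0.2152 0.    ] [0.4608 0.1325 0.    ]
0.282 [0.4044 0.2331 0.    ] [0.3849 0.1504 0.    ]
[[0.98, -0.2, 0.0, -0.325], [0.193, 0.943, -0.272, -0.176], [0.054, 0.267, 0.962, -0.451], [0.0, 0.0, 0.0, 1.0]]
```

Call:
step_arm(commands=[[1,0.5,-2.5,1,0,0,0.12],[1,1,-5,1,0,0,0.24],[1,1.5,-7.5,1,0,0,0.36],[1,2,-10,1,0,0,0.48],[1,2.5,-12.5,1,0,0,0.6]])

```text
time: 7.37
tool_pos: [0.3875, 0.0294, 0.2361]
tool_rot: [3.141, 0.001, 1.965]
contact_force: [-0.0, 0.4, 0.2]
opening: 0.0289
grip_force: 0.0
```

Call:
step_arm(commands=[[1,0.5,-2.5,0,0,0,0.12],[1,1,-5,0,0,0,0.24],[1,1.5,-7.5,0,0,0,0.36],[1,2,-10,0,0,0,0.48],[1,2.5,-12.5,0,0,0,0.6]])

```text
time: 7.78
tool_pos: [0.4121, -0.0957, 0.236]
tool_rot: [-3.141, 0.001, 2.565]
contact_force: [0.4, 0.2, -0.1]
opening: 0.0627
grip_force: 0.0
```

Call:
step_arm(commands=[[1,0.5,-1.5,0,0,0,0.12],[1,1,-3,-1,0,0,0.23],[1,1.4,-4,-2,0,0,0.23],[1,1.4,-4,-2,0,0,0.23],[1,1.4,-4,-2,0,0,0.23]])

```text
time: 8.2
tool_pos: [0.4259, -0.1334, 0.2151]
tool_rot: [3.141, -0.002, 2.785]
contact_force: [-0.1, -0.2, 0.6]
opening: 0.091
grip_force: 0.0
```

```bash
cat >> h.py <<'E'
def wristcheck(fn,c,phi):
    m=camera_model("wrist"); im=read_camera("wrist")[:,:,::-1].copy()
    u=np.array([np.cos(phi),np.sin(phi)])
    pts=[np.r_[np.array(c)+s*.02*u+t*.007*np.array([-u[1],u[0]]),.119] for s,t in((-1,-1),(-1,1),(1,1),(1,-1))]
    cv2.polylines(im,[proj(m,pts).round().astype(int)],True,(0,0,255),1); cv2.imwrite(fn,im)
E
python3 - <<'E'
from h import *
wristcheck("pics/w1.png",(.4262,-.140),1.236)
E
```

```text
(no output)
```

View pics/w1.png

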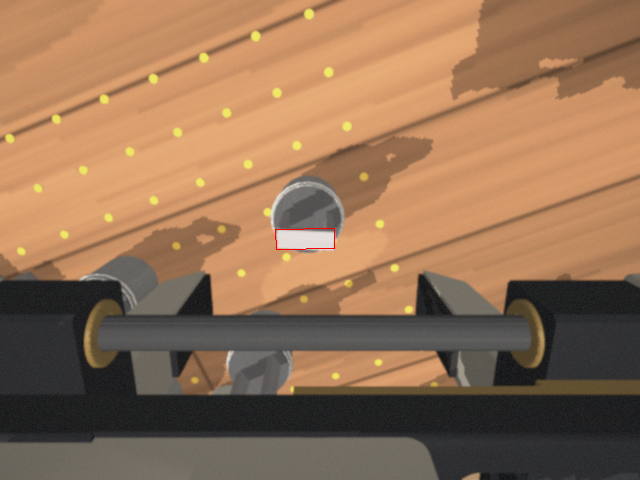

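Call:
step_arm(commands=[[1,0,-0.65,-1,0,0,0.02],[1,0,-0.65,-4.5,0,0,0.02],[1,0,-0.65,-8.5,0,0,0.02],[1,0,-0.65,-12,0,0,0.02],[1,0,-0.65,-13.2,0,0,0.02]])

```text
time: 8.67
tool_pos: [0.4244, -0.1376, 0.0804]
tool_rot: [3.14, -0.006, 2.809]
contact_force: [-0.5, 0.8, -0.0]
opening: 0.0918
grip_force: 0.0
```

Call:
step_arm(commands=[[0.2,0,0,0,0,0,0],[0.2,0,0,0,0,0,0],[0.2,0,0,0,0,0,0],[0.2,0,0,0,0,0,0],[0.2,0,0,0,0,0,0]], grip_force=25)

```text
time: 9.08
tool_pos: [0.4276, -0.14, 0.0851]
tool_rot: [-3.141, 0.003, 2.809]
contact_force: [-0.2, 0.0, 0.1]
opening: 0.0633
grip_force: 0.0
```

Call:
step_arm(commands=[[0.2,0,0,0,0,0,0],[0.2,0,0,0,0,0,0],[0.2,0,0,0,0,0,0],[0.2,0,0,0,0,0,0],[0.2,0,0,0,0,0,0]])

```text
time: 9.5
tool_pos: [0.4269, -0.1398, 0.084]
tool_rot: [3.142, 0.0, 2.809]
contact_force: [0.0, 1.0, 3.7]
opening: 0.04
grip_force: 25.0
```

Call:
step_arm(commands=[[0.2,0,0,2,0,0,0],[0.2,0,0,5,0,0,0],[0.2,0,0,9,0,0,0],[0.2,0,0,13,0,0,0],[0.2,0,0,15.6,0,0,0]])

```text
time: 9.92
tool_pos: [0.4273, -0.1399, 0.243]
tool_rot: [-3.141, 0.003, 2.809]
contact_force: [1.2, 0.4, -1.8]
opening: 0.0402
grip_force: 25.0
```

Call:
step_arm(commands=[[0.2,1.0,2,0,0,0,-0.1],[0.2,2.5,4,0,0,0,-0.21],[0.2,4,6,0,0,0,-0.32],[0.2,5.5,8,0,0,0,-0.43],[0.2,7,10,0,0,0,-0.54]])

```text
time: 10.33
tool_pos: [0.497, -0.0386, 0.2393]
tool_rot: [-3.141, -0.001, 2.264]
contact_force: [0.1, -0.2, -3.1]
opening: 0.0404
grip_force: 25.0
```

Call:
step_arm(commands=[[0.2,1.5,2,0,0,0,-0.11],[0.2,3,4,0,0,0,-0.22],[0.2,4.5,6,0,0,0,-0.33],[0.2,6,8,0,0,0,-0.44],[0.2,7.5,10,0,0,0,-0.55]])

```text
time: 10.75
tool_pos: [0.572, 0.0615, 0.2389]
tool_rot: [-3.14, -0.0, 1.714]
contact_force: [0.1, -0.5, -1.2]
opening: 0.0403
grip_force: 25.0
```

Call:
step_arm(commands=[[0.2,1.5,1.5,-0.5,0,0,-0.11],[0.2,3,3,-1,0,0,-0.22],[0.2,4.1,3.7,-1.8,0,0,-0.33],[0.2,4.1,3.7,-1.8,0,0,-0.378],[0.2,4.1,3.7,-1.8,0,0,-0.378]])

```text
time: 11.17
tool_pos: [0.6125, 0.0979, 0.2198]
tool_rot: [-3.138, 0.001, 1.341]
contact_force: [-0.4, -0.6, -1.8]
opening: 0.0399
grip_force: 25.0
```

Call:
step_arm(commands=[[0.2,0.5,2,0,0,0,0],[0.2,1.0,4.1,0,0,0,0],[0.2,1.5,6.2,0,0,0,0],[0.2,1.95,8.1,0,0,0,0],[0.2,1.95,8.1,0,0,0,0]])

```text
time: 11.58
tool_pos: [0.6322, 0.1814, 0.2213]
tool_rot: [-3.141, -0.001, 1.346]
contact_force: [-0.4, -0.6, -2.2]
opening: 0.04
grip_force: 25.0
```

Call:
step_arm(commands=[[0.2,0,0,0,0,0,0],[0.2,0,0,-1,0,0,0],[0.2,0,0,-2,0,0,0],[0.2,0,0,-2.8,0,0,0],[0.2,0,0,-2.8,0,0,0]])

```text
time: 12.0
tool_pos: [0.6317, 0.1772, 0.192]
tool_rot: [-3.14, 0.001, 1.34]
contact_force: [0.7, -0.4, -1.5]
opening: 0.0402
grip_force: 25.0
```

```bash
python3 - <<'E'
from h import *
s=observe(); print(s["tool_pos"],s["contact_force"])
im=read_camera("scene")[:,:,::-1]; cv2.imwrite("pics/s2.png",cv2.resize(im[150:370,230:500],(800,652),interpolation=cv2.INTER_CUBIC)[:600])
im=read_camera("top")[:,:,::-1]; potdiff(im)
E
```

```text
[0.63171573 0.17723409 0.1920451 ] [ 0.7087017  -0.4357559  -1.51699805]
A 953 B 0 C 0 D 0
```

View pics/s2.png

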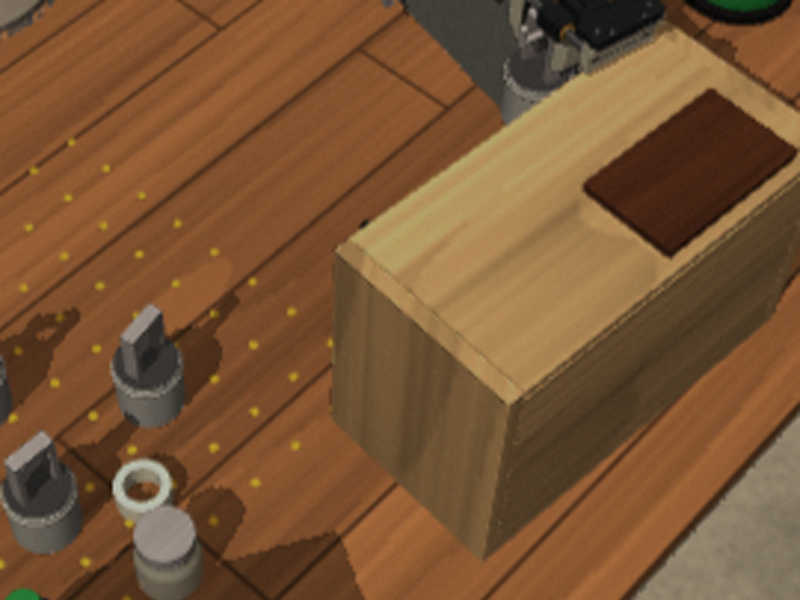

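Call:
step_arm(commands=[[0.2,0,0,-0.1,0,0,0],[0.2,0,0,-0.2,0,0,0],[0.2,0,0,-0.3,0,0,0],[0.2,0,0,-0.3,0,0,0]])

```text
time: 12.43
tool_pos: [0.6324, 0.1781, 0.1916]
tool_rot: [3.14, 0.0, 1.341]
contact_force: [-2.0, -2.5, 3.1]
opening: 0.0402
grip_force: 25.0
```

Call:
step_arm(commands=[[0.6,0,0,0.1,0,0,0],[0.6,0,0,0.1,0,0,0],[0.6,0,0,0.1,0,0,0],[0.6,0,0,0.1,0,0,0],[0.6,0,0,0.1,0,0,0]])

```text
time: 12.85
tool_pos: [0.6323, 0.1784, 0.1916]
tool_rot: [-3.142, 0.0, 1.341]
contact_force: [-0.3, 0.0, -0.6]
opening: 0.0549
grip_force: 0.0
```

Call:
step_arm(commands=[[0.6,0,0,0.7,0,0,0],[0.6,0,0,2,0,0,0],[0.6,0,0,4,0,0,0],[0.6,0,0,6,0,0,0],[0.6,0,0,7.5,0,0,0]])

```text
time: 13.27
tool_pos: [0.6327, 0.1784, 0.2691]
tool_rot: [3.14, -0.001, 1.341]
contact_force: [-0.5, -0.1, 0.1]
opening: 0.055
grip_force: 0.0
```

Call:
step_arm(commands=[[1,-0.5,-3,0,0,0,-0.11],[1,-1,-7,0,0,0,-0.22],[1,-1.5,-11,0,0,0,-0.33],[1,-2,-15,0,0,0,-0.44],[1,-2.5,-19,0,0,0,-0.55]])

```text
time: 13.68
tool_pos: [0.6069, -0.0132, 0.2675]
tool_rot: [3.141, -0.0, 0.787]
contact_force: [0.4, -1.0, 0.1]
opening: 0.0837
grip_force: 0.0
```

```bash
python3 - <<'E'
from h import *
s=observe(); print(s["tool_pos"],s["tool_rot"])
im=read_camera("top")[:,:,::-1]; cv2.imwrite("pics/t3.png",im); potdiff(im)
cv2.imwrite("pics/t3c.png",cv2.resize(im[180:380,90:290],(600,600),interpolation=cv2.INTER_CUBIC))
E
```

```text
[ 0.60686728 -0.01317987  0.26746211] [ 3.14084556e+00 -4.98649012e-04  7.86565282e-01]
A 955 B 0 C 0 D 0
```

View pics/t3c.png

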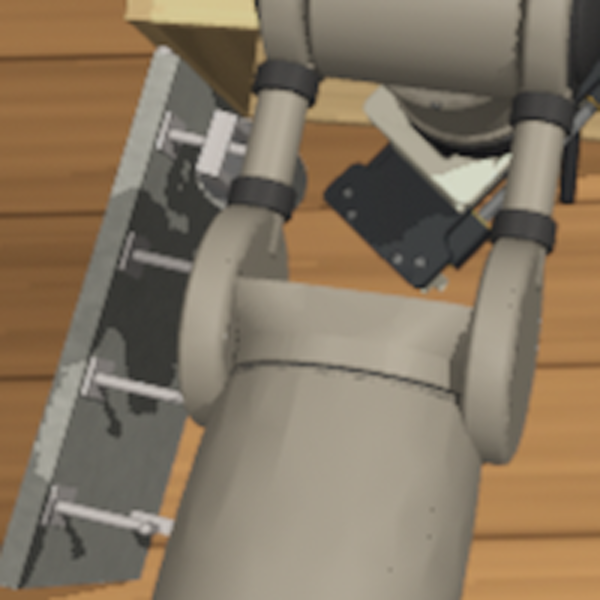

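Call:
step_arm(commands=[[1,-1,-4,0,0,0,-0.12],[1,-2,-8,0,0,0,-0.24],[1,-3.5,-12,-1,0,0,-0.36],[1,-5,-16,-2,0,0,-0.48],[1,-6,-19.5,-3,0,0,-0.6]])

```text
time: 14.15
tool_pos: [0.5467, -0.2077, 0.2376]
tool_rot: [3.14, -0.001, 0.186]
contact_force: [1.9, 0.0, 0.3]
opening: 0.0918
grip_force: 0.0
```

Call:
step_arm(commands=[[1,-0.4,-2,0,0,0,-0.02],[1,-0.4,-2.4,-2,0,0,-0.02],[1,-0.4,-2.4,-4,0,0,-0.02],[1,-0.4,-2.4,-4,0,0,-0.02]])

```text
time: 14.48
tool_pos: [0.5416, -0.23, 0.1935]
tool_rot: [-3.137, 0.005, 0.17]
contact_force: [-0.9, 0.5, -0.1]
opening: 0.0916
grip_force: 0.0
```

```bash
python3 - <<'E'
from h import *
s=observe(); print(s["tool_pos"],s["tool_rot"])
potdiff(read_camera("top")[:,:,::-1])
E
```

```text
[ 0.54164756 -0.22999421  0.1935316 ] [-3.13747583  0.00492053  0.1703521 ]
A 1452 B 1008 C 887 D 331
```

```bash
cat >> h.py <<'E'
def barfit(c,phi,cam="wrist",rng=.02,im=None):
    m=camera_model(cam); im=read_camera(cam).astype(float) if im is None else im[:,:,::-1].astype(float)
    g=(im.min(2)-1.5*(im.max(2)-im.min(2))).astype(np.float32) # bright and unsaturated
    g=cv2.GaussianBlur(g,(3,3),0)
    a,b=np.meshgrid(np.linspace(-.018,.018,13),np.linspace(-.0055,.0055,5)); a=a.ravel();b=b.ravel()
    ao,bo=np.meshgrid(np.linspace(-.028,.028,19),np.linspace(-.013,.013,9)); ao=ao.ravel();bo=bo.ravel()
    k=(abs(ao)>.0225)|(abs(bo)>.009); ao,bo=ao[k],bo[k]
    def S(a,b,x,y,p):
        u=np.array([np.cos(p),np.sin(p)]);v=np.array([-u[1],u[0]])
        P=np.c_[np.array([x,y])+a[:,None]*u+b[:,None]*v,np.full(len(a),.119)]
        q=proj(m,P).astype(np.float32); return cv2.remap(g,q[None,:,0],q[None,:,1],cv2.INTER_LINEAR,borderMode=cv2.BORDER_CONSTANT).mean()
    f=lambda t:S(a,b,*t)-S(ao,bo,*t)
    best=max((f((c[0]+dx,c[1]+dy,phi+dp)),c[0]+dx,c[1]+dy,phi+dp) for dx in np.arange(-rng,rng+.001,.002) for dy in np.arange(-rng,rng+.001,.002) for dp in np.arange(-.4,.41,.1))
    t=best[1:]
    t=max((f((t[0]+dx,t[1]+dy,t[2]+dp)),t[0]+dx,t[1]+dy,t[2]+dp) for dx in np.arange(-.003,.0031,.001) for dy in np.arange(-.003,.0031,.001) for dp in np.arange(-.08,.081,.02))
    return np.round(t,4)
E
python3 - <<'E'
from h import *
t=cv2.imread("pics/top0.png")
print(barfit((.4262,-.14),1.236,"top",im=t))
print(barfit((.5433,-.233),1.738,"top",im=t))
print(barfit((.5433,-.233),1.738))
print(observe()["tool_pos"])
E
```

```text
[96.9599  0.4242 -0.146   1.196 ]
[109.5797   0.5453  -0.233    1.758 ]
[206.6658   0.5443  -0.233    1.758 ]
[ 0.54345685 -0.22999327  0.19709828]
```

Call:
step_arm(commands=[[1,0.1,-0.3,-3,0,0,0.02],[1,0.1,-0.3,-6.5,0,0,0.02],[1,0.1,-0.3,-9.5,0,0,0.02],[1,0.1,-0.3,-11.1,0,0,0.02],[1,0.1,-0.3,-11.1,0,0,0.02]])

```text
time: 15.0
tool_pos: [0.5435, -0.2319, 0.0836]
tool_rot: [-3.138, 0.004, 0.193]
contact_force: [-1.0, 0.6, -0.2]
opening: 0.0918
grip_force: 0.0
```

Call:
step_arm(commands=[[0.2,0,0,0,0,0,0],[0.2,0,0,0,0,0,0],[0.2,0,0,0,0,0,0],[0.2,0,0,0,0,0,0],[0.2,0,0,0,0,0,0]])

```text
time: 15.42
tool_pos: [0.5451, -0.2336, 0.0872]
tool_rot: [3.14, -0.002, 0.191]
contact_force: [-0.1, 0.3, 0.0]
opening: 0.0629
grip_force: 0.0
```

Call:
step_arm(commands=[[0.2,0,0,0,0,0,0],[0.2,0,0,0,0,0,0],[0.2,0,0,0,0,0,0],[0.2,0,0,0,0,0,0],[0.2,0,0,0,0,0,0]])

```text
time: 15.83
tool_pos: [0.5445, -0.2332, 0.086]
tool_rot: [3.141, -0.0, 0.191]
contact_force: [0.0, 0.4, 1.7]
opening: 0.0397
grip_force: 24.9
```

Call:
step_arm(commands=[[0.2,0,0,2,0,0,0],[0.2,0,0,5,0,0,0],[0.2,0,0,9,0,0,0],[0.2,0,0,13,0,0,0],[0.2,0,0,15.4,0,0,0]])

```text
time: 16.25
tool_pos: [0.5452, -0.2337, 0.2439]
tool_rot: [3.139, -0.003, 0.191]
contact_force: [0.2, -0.0, -1.1]
opening: 0.0398
grip_force: 24.9
```

Call:
step_arm(commands=[[0.2,0,2.5,0,0,0,0.1],[0.2,0,6,0,0,0,0.21],[0.2,0,9.5,0,0,0,0.32],[0.2,0,13,0,0,0,0.43],[0.2,0,16.5,0,0,0,0.54]])

```text
time: 16.67
tool_pos: [0.5438, -0.0667, 0.2394]
tool_rot: [-3.141, 0.001, 0.736]
contact_force: [0.5, -0.3, -1.1]
opening: 0.0401
grip_force: 24.9
```

Call:
step_arm(commands=[[0.2,0,3.5,0,0,0,0.11],[0.2,-0.2,7,0,0,0,0.22],[0.2,-0.4,10.5,0,0,0,0.33],[0.2,-0.6,14,0,0,0,0.44],[0.2,-0.8,17,-0.8,0,0,0.55]])

```text
time: 17.08
tool_pos: [0.5365, 0.104, 0.2327]
tool_rot: [3.14, -0.001, 1.287]
contact_force: [0.6, -0.4, -1.4]
opening: 0.0397
grip_force: 24.9
```

Call:
step_arm(commands=[[0.2,0,1.3,-0.8,0,0,0.06],[0.2,0,1.3,-0.8,0,0,0.06],[0.2,0,1.3,-0.8,0,0,0.06],[0.2,0,1.3,-0.8,0,0,0.06]])

```text
time: 17.42
tool_pos: [0.5365, 0.1141, 0.2238]
tool_rot: [-3.142, 0.001, 1.34]
contact_force: [0.2, -0.9, -1.6]
opening: 0.0397
grip_force: 24.9
```

Insert on hook 2 (target 0.556, 0.197).

Call:
step_arm(commands=[[0.2,0.5,2,0,0,0,0],[0.2,1.0,4.1,0,0,0,0],[0.2,1.5,6.2,0,0,0,0],[0.2,1.95,8.2,0,0,0,0],[0.2,1.95,8.2,0,0,0,0]])

```text
time: 17.83
tool_pos: [0.5569, 0.1985, 0.2241]
tool_rot: [3.141, -0.002, 1.341]
contact_force: [-0.5, -0.2, -2.6]
opening: 0.0398
grip_force: 24.9
```

Call:
step_arm(commands=[[0.2,0,0,0,0,0,0],[0.2,0,0,-1,0,0,0],[0.2,0,0,-2,0,0,0],[0.2,0,0,-2.8,0,0,0],[0.2,0,0,-3.1,0,0,0]])

```text
time: 18.25
tool_pos: [0.5556, 0.1955, 0.1931]
tool_rot: [-3.141, 0.001, 1.34]
contact_force: [-8.2, -3.9, 23.2]
opening: 0.0397
grip_force: 25.0
```

Call:
step_arm(commands=[[0.2,0,0,-0.1,0,0,0],[0.2,0,0,-0.1,0,0,0]])

```text
time: 18.42
tool_pos: [0.5556, 0.1956, 0.1933]
tool_rot: [3.141, 0.001, 1.34]
contact_force: [-5.8, -1.9, 11.6]
opening: 0.0398
grip_force: 25.0
```

Seated; release and leave, heading for C.

Call:
step_arm(commands=[[0.58,0,0,0.2,0,0,0],[0.58,0,0,0.2,0,0,0],[0.58,0,0,0.2,0,0,0],[0.58,0,0,0.2,0,0,0],[0.58,0,0,0.2,0,0,0]])

```text
time: 18.83
tool_pos: [0.5559, 0.1966, 0.1934]
tool_rot: [-3.141, 0.0, 1.341]
contact_force: [0.3, 0.3, -0.2]
opening: 0.0529
grip_force: 0.0
```

Call:
step_arm(commands=[[0.58,0,0,0.7,0,0,0],[0.58,0,0,2,0,0,0],[0.58,0,0,4,0,0,0],[0.58,0,0,6,0,0,0],[0.58,0,0,7.5,0,0,0]])

```text
time: 19.25
tool_pos: [0.5563, 0.1969, 0.271]
tool_rot: [3.14, -0.001, 1.341]
contact_force: [0.6, 0.8, -0.4]
opening: 0.0534
grip_force: 0.0
```

Call:
step_arm(commands=[[1,0,-3,0,0,0,-0.11],[1,0,-7,0,0,0,-0.22],[1,0,-11,0,0,0,-0.33],[1,0,-15,0,0,0,-0.44],[1,0,-19,0,0,0,-0.55]])

```text
time: 19.67
tool_pos: [0.5557, 0.0052, 0.2695]
tool_rot: [3.141, -0.0, 0.787]
contact_force: [1.3, 0.8, 0.3]
opening: 0.0823
grip_force: 0.0
```

```bash
python3 - <<'E'
from h import *
s=observe(); print(s["tool_pos"],s["tool_rot"])
im=read_camera("top")[:,:,::-1]; cv2.imwrite("pics/t4.png",im); potdiff(im)
for c,p in (((.5674,-.3766),1.547),((.438,-.342),1.02)): print(barfit(c,p,"top",rng=.04,im=im))
cv2.imwrite("pics/t4c.png",cv2.resize(im[180:380,90:350],(780,600),interpolation=cv2.INTER_CUBIC))
E
```

```text
[0.55572142 0.00521627 0.26946757] [ 3.14090744e+00 -4.44384725e-04  7.86646169e-01]
A 994 B 925 C 0 D 837 
[127.2092   0.5684  -0.3756   1.527 ]
[107.3259   0.428   -0.304    0.98  ]
```

Call:
step_arm(commands=[[1,0.1,-3.8,0,0,0,-0.11],[1,0.2,-7.6,0,0,0,-0.22],[1,0.4,-11.4,0,0,0,-0.33],[1,0.5,-15.2,0,0,0,-0.44],[1,0.6,-19,0,0,0,-0.55]])

```text
time: 20.13
tool_pos: [0.5619, -0.1848, 0.2694]
tool_rot: [3.141, -0.0, 0.237]
contact_force: [0.4, 0.3, -0.3]
opening: 0.0919
grip_force: 0.0
```

Call:
step_arm(commands=[[1,0.1,-3.8,0,0,0,-0.11],[1,0.2,-7.6,-1,0,0,-0.22],[1,0.4,-11.4,-3,0,0,-0.27],[1,0.5,-15.2,-5,0,0,-0.27],[1,0.6,-18.6,-7,0,0,-0.27]])

```text
time: 20.55
tool_pos: [0.5681, -0.3708, 0.1991]
tool_rot: [3.141, -0.001, -0.028]
contact_force: [1.2, 0.5, 0.8]
opening: 0.0922
grip_force: 0.0
```

Call:
step_arm(commands=[[1,0,0,0,0,0,0],[1,0,0,0,0,0,0]])

```text
time: 20.72
tool_pos: [0.5669, -0.3701, 0.1966]
tool_rot: [-3.139, 0.003, -0.031]
contact_force: [0.3, -0.0, -0.6]
opening: 0.092
grip_force: 0.0
```

```bash
python3 - <<'E'
from h import *
s=observe(); print(s["tool_pos"],s["tool_rot"])
print(barfit((.5684,-.3756),1.54))
E
```

```text
[ 0.56686477 -0.37012189  0.19664889] [-3.1389815   0.00327592 -0.03120644]
[204.7077   0.5694  -0.3766   1.56  ]
```

Call:
step_arm(commands=[[1,0.2,-0.65,-3,0,0,0.02],[1,0.2,-0.65,-6.5,0,0,0.02],[1,0.2,-0.65,-9.5,0,0,0.02],[1,0.2,-0.65,-11.4,0,0,0.02],[1,0.2,-0.65,-11.4,0,0,0.02]])

```text
time: 21.18
tool_pos: [0.5689, -0.3721, 0.0819]
tool_rot: [-3.137, 0.005, -0.006]
contact_force: [-0.3, 0.6, -1.2]
opening: 0.0918
grip_force: 0.0
```

Call:
step_arm(commands=[[0.2,0,0,0,0,0,0],[0.2,0,0,0,0,0,0],[0.2,0,0,0,0,0,0],[0.2,0,0,0,0,0,0],[0.2,0,0,0,0,0,0]])

```text
time: 21.6
tool_pos: [0.5705, -0.3757, 0.0867]
tool_rot: [3.14, -0.002, -0.009]
contact_force: [-0.4, -0.2, 0.7]
opening: 0.0628
grip_force: 0.0
```

Call:
step_arm(commands=[[0.2,0,0,0,0,0,0],[0.2,0,0,0,0,0,0],[0.2,0,0,0,0,0,0],[0.2,0,0,0,0,0,0],[0.2,0,0,0,0,0,0]])

```text
time: 22.02
tool_pos: [0.57, -0.3757, 0.0851]
tool_rot: [3.141, -0.0, -0.009]
contact_force: [0.5, -1.1, -0.2]
opening: 0.04
grip_force: 24.9
```

View pics/t4.png

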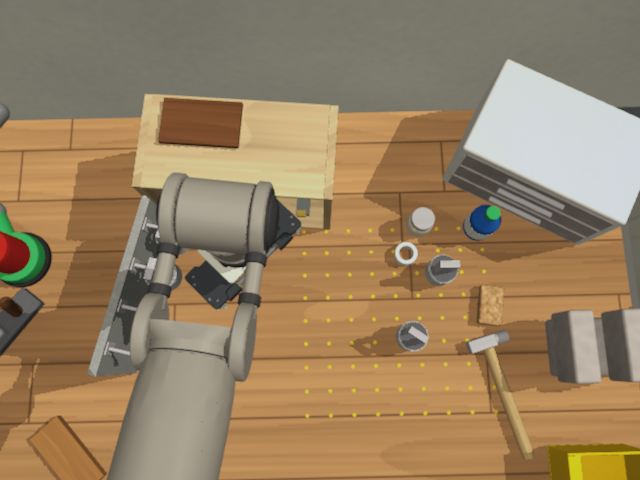

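Call:
step_arm(commands=[[0.2,0,0,2,0,0,0],[0.2,0,0,5,0,0,0],[0.2,0,0,9,0,0,0],[0.2,0,0,13,0,0,0],[0.2,0,0,15.4,0,0,0]])

```text
time: 22.43
tool_pos: [0.5705, -0.3757, 0.2433]
tool_rot: [3.139, -0.003, -0.009]
contact_force: [1.0, -0.8, -1.6]
opening: 0.0397
grip_force: 24.9
```

Call:
step_arm(commands=[[0.2,-0.8,2.5,0,0,0,0.09],[0.2,-1.8,6,0,0,0,0.18],[0.2,-2.8,9.5,0,0,0,0.28],[0.2,-3.8,13,0,0,0,0.38],[0.2,-4.8,16.5,0,0,0,0.48]])

```text
time: 22.85
tool_pos: [0.5207, -0.2086, 0.2382]
tool_rot: [-3.14, 0.001, 0.476]
contact_force: [1.1, 0.2, -1.9]
opening: 0.04
grip_force: 24.9
```

Call:
step_arm(commands=[[0.2,-1,3.5,0,0,0,0.1],[0.2,-2,7,0,0,0,0.2],[0.2,-3,10.5,0,0,0,0.3],[0.2,-4,14,0,0,0,0.4],[0.2,-5,17.5,0,0,0,0.5]])

```text
time: 23.27
tool_pos: [0.4706, -0.0337, 0.2386]
tool_rot: [-3.14, 0.0, 0.976]
contact_force: [0.5, 0.4, -3.2]
opening: 0.0398
grip_force: 24.9
```

Call:
step_arm(commands=[[0.2,-0.4,3.5,0,0,0,0.1],[0.2,-0.8,7,0,0,0,0.2],[0.2,-1.1,10.5,0,0,0,0.3],[0.2,-1.1,14,0,0,0,0.368],[0.2,-1.1,16.8,-0.8,0,0,0.368]])

```text
time: 23.68
tool_pos: [0.4607, 0.1351, 0.2319]
tool_rot: [3.14, -0.001, 1.344]
contact_force: [0.1, -1.3, -2.8]
opening: 0.0399
grip_force: 24.9
```

Call:
step_arm(commands=[[0.2,0,0,-0.9,0,0,0],[0.2,0,0,-0.9,0,0,0],[0.2,0,0,-0.9,0,0,0]])

```text
time: 23.93
tool_pos: [0.4602, 0.1324, 0.2214]
tool_rot: [-3.14, 0.001, 1.34]
contact_force: [-0.3, -0.8, -3.1]
opening: 0.0399
grip_force: 25.0
```

Call:
step_arm(commands=[[0.2,0.5,2,0,0,0,0],[0.2,1.0,4.1,0,0,0,0],[0.2,1.5,6.2,0,0,0,0],[0.2,2.0,8.2,0,0,0,0],[0.2,2.0,8.2,0,0,0,0]])

```text
time: 24.35
tool_pos: [0.4821, 0.2162, 0.2224]
tool_rot: [3.141, -0.002, 1.339]
contact_force: [0.5, 0.9, -3.2]
opening: 0.0399
grip_force: 25.0
```

Call:
step_arm(commands=[[0.2,0,0,0,0,0,0],[0.2,0,0,-1,0,0,0],[0.2,0,0,-2,0,0,0],[0.2,0,0,-2.6,0,0,0],[0.2,0,0,-2.8,0,0,0]])

```text
time: 24.77
tool_pos: [0.4801, 0.2135, 0.1927]
tool_rot: [-3.139, 0.002, 1.338]
contact_force: [-4.3, -1.3, 6.6]
opening: 0.0395
grip_force: 25.0
```

Call:
step_arm(commands=[[0.2,0,0,-0.1,0,0,0],[0.2,0,0,-0.1,0,0,0]])

```text
time: 24.93
tool_pos: [0.4808, 0.2143, 0.193]
tool_rot: [-3.142, 0.0, 1.339]
contact_force: [0.0, -0.1, -1.9]
opening: 0.0399
grip_force: 25.0
```

Call:
step_arm(commands=[[0.2,0,0,-0.1,0,0,0],[0.2,0,0,-0.1,0,0,0]])

```text
time: 25.1
tool_pos: [0.4812, 0.2146, 0.1928]
tool_rot: [3.14, -0.0, 1.339]
contact_force: [-2.2, -1.6, 3.4]
opening: 0.0401
grip_force: 25.0
```

Call:
step_arm(commands=[[0.58,0,0,0.1,0,0,0],[0.58,0,0,0.1,0,0,0],[0.58,0,0,0.1,0,0,0],[0.58,0,0,0.1,0,0,0],[0.58,0,0,0.1,0,0,0]])

```text
time: 25.52
tool_pos: [0.481, 0.2147, 0.193]
tool_rot: [3.141, -0.0, 1.339]
contact_force: [-0.7, 0.6, -0.2]
opening: 0.053
grip_force: 0.0
```

Call:
step_arm(commands=[[0.58,0,0,0.7,0,0,0],[0.58,0,0,2,0,0,0],[0.58,0,0,4,0,0,0],[0.58,0,0,6,0,0,0],[0.58,0,0,7.5,0,0,0]])

```text
time: 25.93
tool_pos: [0.4813, 0.2147, 0.2702]
tool_rot: [3.14, -0.001, 1.339]
contact_force: [1.1, 0.4, 0.0]
opening: 0.0531
grip_force: 0.0
```

Call:
step_arm(commands=[[1,-0.5,-3,0,0,0,0.11],[1,-1,-7,0,0,0,0.22],[1,-1.5,-11,0,0,0,0.33],[1,-2,-15,0,0,0,0.44],[1,-2.5,-19,0,0,0,0.55]])

```text
time: 26.35
tool_pos: [0.4571, 0.0334, 0.2688]
tool_rot: [3.141, 0.0, 1.877]
contact_force: [1.8, 0.2, -0.5]
opening: 0.082
grip_force: 0.0
```

```bash
python3 - <<'E'
from h import *
s=observe(); print(s["tool_pos"],s["tool_rot"])
im=read_camera("top")[:,:,::-1]; cv2.imwrite("pics/t5.png",im)
print(barfit((.428,-.304),.98,"top",rng=.04,im=im))
for n,d in (("h1",.048),("h2",.126),("h3",.204)): 
    c=door(1.71,d,.0485)
E
```

```text
[0.45705434 0.0334338  0.26876141] [3.14062700e+00 4.93660753e-04 1.87722938e+00]
[107.3483   0.428   -0.304    0.98  ]
```

Call:
step_arm(commands=[[1,-0.3,-3.8,0,0,0,0.11],[1,-0.6,-7.6,0,0,0,0.22],[1,-0.9,-11.4,0,0,0,0.33],[1,-1.2,-15.2,0,0,0,0.44],[1,-1.5,-19,0,0,0,0.55]])

```text
time: 26.82
tool_pos: [0.4434, -0.1456, 0.2688]
tool_rot: [3.141, 0.001, 2.406]
contact_force: [1.0, 0.8, 0.3]
opening: 0.0915
grip_force: 0.0
```

Call:
step_arm(commands=[[1,-0.3,-3.8,0,0,0,0.11],[1,-0.6,-7.6,-2,0,0,0.11],[1,-0.9,-11.4,-4,0,0,0.11],[1,-1.2,-14,-7,0,0,0.11],[1,-1.2,-14,-7,0,0,0.11]])

```text
time: 27.23
tool_pos: [0.4291, -0.2873, 0.1934]
tool_rot: [-3.141, -0.007, 2.506]
contact_force: [-1.6, 1.1, -0.4]
opening: 0.0915
grip_force: 0.0
```

Call:
step_arm(commands=[[1,0,0,0,0,0,0],[1,0,0,0,0,0,0]])

```text
time: 27.4
tool_pos: [0.432, -0.2838, 0.1988]
tool_rot: [3.141, 0.0, 2.51]
contact_force: [-0.1, 0.1, 0.7]
opening: 0.0916
grip_force: 0.0
```

```bash
python3 - <<'E'
from h import *
s=observe(); print(s["tool_pos"],s["tool_rot"])
print(barfit((.428,-.304),.98))
E
```

```text
[ 0.43198275 -0.28382915  0.1988159 ] [3.14111914e+00 4.23144964e-04 2.50984854e+00]
[192.2721   0.429   -0.305    0.96  ]
```

Call:
step_arm(commands=[[1,-0.25,-2.1,0,0,0,0.03],[1,-0.25,-2.1,-4,0,0,0.03],[1,-0.25,-2.1,-8,0,0,0.03],[1,-0.25,-2.1,-11.3,0,0,0.03],[1,-0.25,-2.1,-11.3,0,0,0.03]])

```text
time: 27.87
tool_pos: [0.4273, -0.3016, 0.0811]
tool_rot: [3.14, -0.009, 2.542]
contact_force: [-1.2, 0.9, -0.6]
opening: 0.0917
grip_force: 0.0
```

Call:
step_arm(commands=[[0.2,0,0,0,0,0,0],[0.2,0,0,0,0,0,0],[0.2,0,0,0,0,0,0],[0.2,0,0,0,0,0,0],[0.2,0,0,0,0,0,0]])

```text
time: 28.28
tool_pos: [0.43, -0.3056, 0.0868]
tool_rot: [-3.141, 0.003, 2.541]
contact_force: [0.2, 0.6, -0.8]
opening: 0.0632
grip_force: 0.0
```

Call:
step_arm(commands=[[0.2,0,0,0,0,0,0],[0.2,0,0,0,0,0,0],[0.2,0,0,0,0,0,0],[0.2,0,0,0,0,0,0],[0.2,0,0,0,0,0,0]])

```text
time: 28.7
tool_pos: [0.4292, -0.3051, 0.0852]
tool_rot: [3.141, 0.0, 2.54]
contact_force: [-0.4, 1.6, 1.6]
opening: 0.0398
grip_force: 25.0
```

Call:
step_arm(commands=[[0.2,0,0,2,0,0,0],[0.2,0,0,5,0,0,0],[0.2,0,0,9,0,0,0],[0.2,0,0,13,0,0,0],[0.2,0,0,15.4,0,0,0]])

```text
time: 29.12
tool_pos: [0.4297, -0.3056, 0.2427]
tool_rot: [-3.141, 0.004, 2.54]
contact_force: [-0.2, -0.9, -3.7]
opening: 0.04
grip_force: 25.0
```

Call:
step_arm(commands=[[0.2,0,2.5,0,0,0,-0.09],[0.2,0,6,0,0,0,-0.18],[0.2,0,9.5,0,0,0,-0.28],[0.2,0,13,0,0,0,-0.38],[0.2,0,16.5,0,0,0,-0.48]])

```text
time: 29.53
tool_pos: [0.4284, -0.1384, 0.2385]
tool_rot: [-3.141, -0.001, 2.055]
contact_force: [-0.1, 0.4, -2.6]
opening: 0.0395
grip_force: 25.0
```

Call:
step_arm(commands=[[0.2,0,3.5,0,0,0,-0.1],[0.2,0,7,0,0,0,-0.2],[0.2,-0.5,10.5,0,0,0,-0.3],[0.2,-1,14,0,0,0,-0.4],[0.2,-2,17.5,0,0,0,-0.5]])

```text
time: 29.95
tool_pos: [0.4088, 0.0365, 0.2386]
tool_rot: [-3.141, -0.0, 1.555]
contact_force: [0.1, -0.6, -2.6]
opening: 0.0396
grip_force: 25.0
```

Call:
step_arm(commands=[[0.2,-0.8,3.5,0,0,0,-0.1],[0.2,-1.6,7,0,0,0,-0.2],[0.2,-2.4,10.5,-0.8,0,0,-0.22],[0.2,-2.4,11.5,-1.7,0,0,-0.22],[0.2,-2.4,11.5,-1.7,0,0,-0.22]])

```text
time: 30.37
tool_pos: [0.3834, 0.1518, 0.2203]
tool_rot: [-3.138, 0.001, 1.345]
contact_force: [-1.4, 1.1, -2.6]
opening: 0.0394
grip_force: 25.0
```

Call:
step_arm(commands=[[0.2,0,0,0,0,0,0],[0.2,0,0,0,0,0,0]])

```text
time: 30.53
tool_pos: [0.3854, 0.1491, 0.222]
tool_rot: [-3.141, 0.001, 1.34]
contact_force: [-0.0, -0.1, -3.1]
opening: 0.0396
grip_force: 25.0
```

Call:
step_arm(commands=[[0.2,0.5,2,0,0,0,0],[0.2,0.9,4.1,0,0,0,0],[0.2,1.4,6.2,0,0,0,0],[0.2,1.9,8.3,0,0,0,0],[0.2,1.9,8.3,0,0,0,0]])

```text
time: 30.95
tool_pos: [0.406, 0.2343, 0.2224]
tool_rot: [3.14, -0.002, 1.34]
contact_force: [-1.1, 0.2, -2.8]
opening: 0.0398
grip_force: 25.0
```

Call:
step_arm(commands=[[0.2,0,0,0,0,0,0],[0.2,0,0,-1,0,0,0],[0.2,0,0,-2,0,0,0],[0.2,0,0,-2.7,0,0,0],[0.2,0,0,-2.9,0,0,0]])

```text
time: 31.37
tool_pos: [0.404, 0.2315, 0.1929]
tool_rot: [-3.141, 0.001, 1.339]
contact_force: [-4.1, -0.6, 10.3]
opening: 0.0396
grip_force: 25.0
```

Call:
step_arm(commands=[[0.2,0,0,-0.1,0,0,0],[0.2,0,0,-0.1,0,0,0]])

```text
time: 31.53
tool_pos: [0.4041, 0.2321, 0.193]
tool_rot: [3.141, 0.0, 1.339]
contact_force: [-3.1, -0.0, 2.5]
opening: 0.0395
grip_force: 25.0
```

Seated on the hook; release, rise, and retreat well clear so the door can be seen.

Call:
step_arm(commands=[[0.58,0,0,0.1,0,0,0],[0.58,0,0,0.1,0,0,0],[0.58,0,0,0.1,0,0,0],[0.58,0,0,0.1,0,0,0],[0.58,0,0,0.1,0,0,0]])

```text
time: 31.95
tool_pos: [0.4043, 0.2329, 0.1931]
tool_rot: [3.141, -0.0, 1.34]
contact_force: [-0.5, -0.3, -0.9]
opening: 0.053
grip_force: 0.0
```

Call:
step_arm(commands=[[0.58,0,0,0.7,0,0,0],[0.58,0,0,2,0,0,0],[0.58,0,0,4,0,0,0],[0.58,0,0,6,0,0,0],[0.58,0,0,7.5,0,0,0]])

```text
time: 32.37
tool_pos: [0.4045, 0.2331, 0.2701]
tool_rot: [3.14, -0.001, 1.34]
contact_force: [0.4, 0.4, -1.1]
opening: 0.0529
grip_force: 0.0
```

Call:
step_arm(commands=[[0.58,0,-3,0,0,0,0],[0.58,0,-7,0,0,0,0],[0.58,0,-11,0,0,0,0],[0.58,0,-15,0,0,0,0],[0.58,0,-19,0,0,0,0]])

```text
time: 32.78
tool_pos: [0.4038, 0.0415, 0.2688]
tool_rot: [3.14, -0.0, 1.341]
contact_force: [1.3, 0.2, -0.8]
opening: 0.0531
grip_force: 0.0
```

Call:
step_arm(commands=[[0.58,0.5,-4,0,0,0,0],[0.58,1,-8,0,0,0,0],[0.58,1.5,-12,0,0,0,0],[0.58,2,-16,0,0,0,0],[0.58,2,-18,0,0,0,0]])

```text
time: 33.2
tool_pos: [0.4246, -0.1411, 0.2686]
tool_rot: [3.14, 0.001, 1.338]
contact_force: [1.1, 0.1, -0.4]
opening: 0.0533
grip_force: 0.0
```

```bash
python3 - <<'E'
from h import *
im=read_camera("top")[:,:,::-1]; cv2.imwrite("pics/t6.png",im)
cv2.imwrite("pics/t6c.png",cv2.resize(im[160:400,70:390],(800,600),interpolation=cv2.INTER_CUBIC))
im=read_camera("scene")[:,:,::-1]
cv2.imwrite("pics/s6.png",im)
E
```

```text
(no output)
```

View pics/t6c.png

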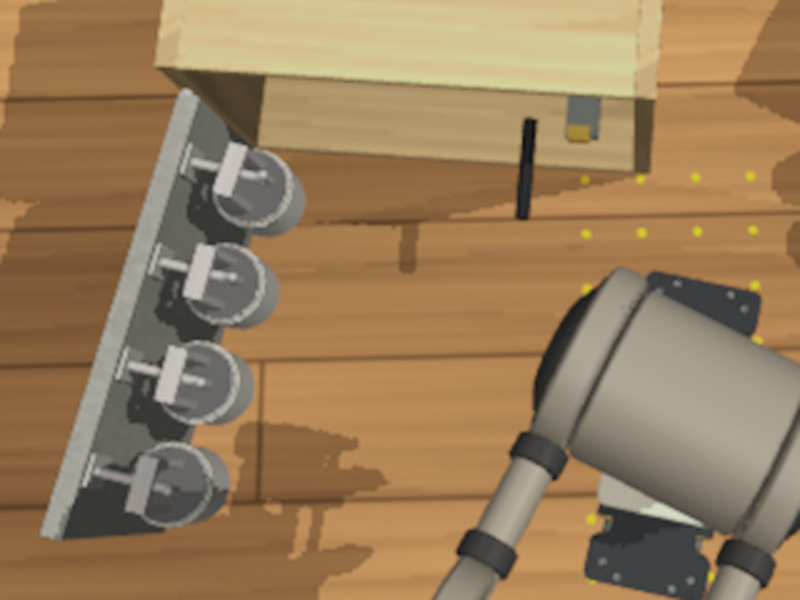

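View pics/s6.png

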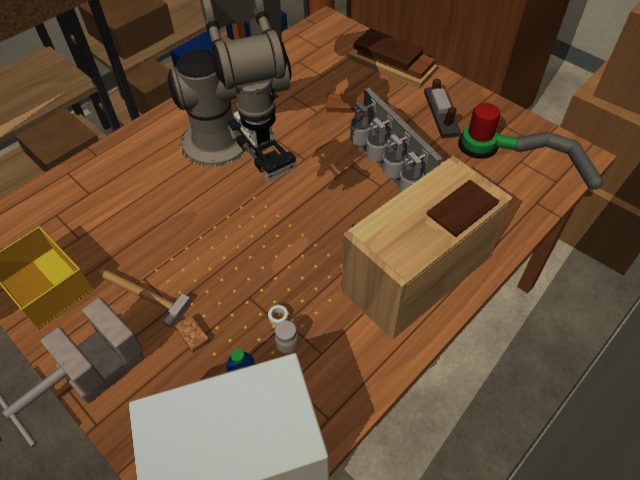

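All four pots hang on hooks 1–4, the door is about 98° open, and the bystanders are where they were. I'll let it settle, then hand in.

Call:
step_arm(commands=[[0.58,0,0,0,0,0,0],[0.58,0,0,0,0,0,0],[0.58,0,0,0,0,0,0],[0.58,0,0,0,0,0,0],[0.58,0,0,0,0,0,0]])

```text
time: 33.72
tool_pos: [0.4243, -0.1361, 0.2683]
tool_rot: [3.141, -0.0, 1.342]
contact_force: [0.1, -0.6, -1.3]
opening: 0.0534
grip_force: 0.0
```

Call:
step_arm(commands=[[0.58,0,0,0,0,0,0],[0.58,0,0,0,0,0,0],[0.58,0,0,0,0,0,0],[0.58,0,0,0,0,0,0],[0.58,0,0,0,0,0,0]])

```text
time: 34.13
tool_pos: [0.4242, -0.137, 0.2681]
tool_rot: [3.142, -0.0, 1.34]
contact_force: [-0.7, 0.1, 0.3]
opening: 0.0529
grip_force: 0.0
```

Call:
step_arm(commands=[[0.58,0,0,0,0,0,0],[0.58,0,0,0,0,0,0],[0.58,0,0,0,0,0,0],[0.58,0,0,0,0,0,0],[0.58,0,0,0,0,0,0]])

```text
time: 34.55
tool_pos: [0.4242, -0.1371, 0.2681]
tool_rot: [3.142, 0.0, 1.34]
contact_force: [0.7, 0.6, 0.6]
opening: 0.0534
grip_force: 0.0
```

```bash
python3 - <<'E'
from h import *
a=cv2.imread("pics/t6.png"); b=read_camera("top")[:,:,::-1]
print("moved px:",(cv2.absdiff(a,b).max(2)[180:400,80:200]>40).sum())
print(hand_in())
E
```

```text
moved px: 40
the job is handed in; nothing more can be done
None
```

The job is handed in at about 35 s: the door was pressed, released and swung to about 98°, all four pots hang one to a hook, the bystanders look undisturbed, and the last top-camera pictures showed almost no change around the door (40 pixels).

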